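# Charge the humidity cassette and pinch it out of its dock

### The job

Charge the humidity cassette that stands in its dock on the rolling bench: set the clay block down into the cassette's square pocket, let go of it, then set the slotted cover squarely on top of it in the same pocket and let go. Next, pinch the cassette's two side catches together with the fingers, lift the charged cassette straight up until its underside is about 10 cm above the bench, and finish while still holding it there, level and still with both catches squeezed; leave the other things on the bench where they are.

Things in the scene. Friction and masses are not known exactly. Their poses are not given: they have to be found in the camera images.
- dock: fixed dark steel base plate 112 x 92 x 8 mm with aluminium blocks. Origin: centre of its underside on the bench; x along its length, z up. Along the middle of each long side (|y| 35 to 46.5, |x| below 16 mm) a keeper, top 18 mm above the bench, overhangs a hook of the cassette. Stops and guides up to 15 mm high hold the cassette to about 1 mm. Place and yaw vary.
- cassette: loose aluminium carrier, 0.21 kg empty, 92 x 64 mm over its 6 mm floor plate, standing in the dock with its axes along the dock's, underside 8 mm above the bench. Origin: centre of its underside; x along its length, y towards catch_left, z up. A square open-topped pocket is in its middle, a catch on each long side. Latched, it cannot be lifted.
- pocket (a point): centre of the pocket's floor, 6 mm above the cassette's origin. Pocket 39 x 39 mm; walls 3 mm thick at y = +-19.5 mm and corner posts 4 mm thick at x = +-19.5 mm reach 36 mm above the cassette's origin. Both x ends are open between the posts: a gap 27 mm wide, nothing above the floor plate beyond, so fingers closing along x can lower a part in and open 60 mm or more.
- pinch (a point): point midway between the two catches at the height to pinch them, 36 mm above the cassette's origin (44 mm above the bench when docked). Fingers close along the cassette's y axis here, from above.
- catch_left (a joint): black catch at the cassette's +y side: upright plate 24 mm wide (along x), 5 mm thick, outer face at y = +34 mm when free, top 48 mm above the cassette's origin. Slides straight inward on a spring: 0 = out, latched; 0.006 m = fully in; 2 N to start, 4.4 N fully in. The hook at its foot clears the keeper from about 0.004.
- catch_right (a joint): the same catch, mirrored, at the cassette's -y side (outer face at y = -34 mm when free; 0.006 = fully in). Both fully in, the catches measure 56 mm across.
- clay_block: loose square block of fired clay, 35 x 35 x 22 mm high, about 60 g, small holes in its top. Origin: centre of its underside, x and y square to its sides, z up. Starts upright on the bench to the left or right of the dock. Seated on the pocket's floor, its underside is 6 mm above the cassette's origin.
- cover: loose square grey plastic cover, 35 x 35 x 12 mm high, about 30 g, five slots in its top. Origin: centre of its underside, x and y square to its sides, z up. Starts slots up on the bench, on the side where the block is not. On the seated block its underside is 28 mm above the cassette's origin, its top 4 mm above the pocket walls.
- cigar_a: bystander: box-pressed cigar, 130 x 18 x 15 mm, lying across in front of the robot on the left
- cigar_b: bystander: the same kind of cigar, in front of the robot on the right
- round_knife: bystander: steel disc knife 96 mm across, 3 mm thick, with a wooden back, 15 mm high, lying beyond the dock
- paste_pot: bystander: small jar, 48 mm across, 50 mm high, beyond the dock on the right
- band_roll: bystander: cardboard-coloured ring, 64 mm across, 22 mm high, lying flat at the left. (Tall fixed bottles, a press, a lamp and a cigar rack stand farther out, beyond x = 0.75 m or |y| = 0.55 m.)
- tin: bystander: small open steel bowl, 72 mm across, 30 mm high, at the right
There are look-alikes about, which are no part of the job. There is more than one size of the cassette; the one meant has the size given above.

How it is judged:
By the outcome, as a careful person would: the job done as asked, in the order asked, and still so for the second after the job is handed in, while the arm keeps its last pose, push and grip.
It also fails if it takes over 67 s, if anything falls off the work surface, if the arm or the gripper's body presses on something with over 40 N, if the wrist force passes 120 N, or if a joint passes its speed limit or range.

### The arm

A 6-joint arm with a two-finger parallel gripper is mounted at the origin on the work surface. World frame = base frame: x ahead of the robot, y to its left, z up, the work surface at z = 0. Lengths are in mm, angles in rad, forces in N, time in s.
With the tool pointing down it reaches from about 275 to 850 mm from the base axis. Payload 19 kg.
Tool frame: the origin (TCP) lies at the very end of the fingers, on their centre line; the grasp point (between the pads) lies 19 mm behind it; z points along the fingers, y is the line along which they close (so a half turn about z gives the same grasp; the last joint's range is limited). The gripper opens to 85 mm and grips with 20 to 120 N. Pads are 22 mm wide; open, the fingers measure 114 mm over their backs; the gripper's body (76 mm by 85 mm) begins 54 mm behind the grasp point. The pads swing forward as they close: fully open they stand 13 mm farther back than shut.
Start: joints at [-1.243, 0.15, 1.437, -0, 1.554, -0.134], TCP at [256.168, -514.751, 231.267] pointing down, gripper open.
Joint ranges: [-2.8, 2.8], [-0.68, 2.1], [0.12, 2.68], [-1.39, 4.53], [0.16, 2.79], [-2.81, 2.81]. Speed limits (rad/s): [1.89, 1.89, 2.22, 3.01, 3.01, 3.01].

### API

Orientations are given as a unit quaternion [w, x, y, z].
In Python, from station import bot, vision, finish_job gives the robot as it stands. The module is installed in compiled form; this text tells all that it offers.
- The arm moves only by the tool pendant, called as a command line: name --pt "numbers of a row" for each row, then --argument value for the rest. Schema: {"type":"object","properties":{"offsets":{"type":"object","properties":{"plan":{"type":"array","items":{"type":"array","items":{"type":"number"},"minItems":5,"maxItems":5},"minItems":1,"maxItems":12}},"additionalProperties":false,"required":["plan"]},"force":{"type":"number"},"only":{"type":"string"},"quiet":{"type":"boolean"},"lines":{"type":"string"}},"required":["offsets"],"additionalProperties":false}. offsets is an object whose key "plan" holds a list of rows, 1 to 12 of them, each of 5 numbers: the finger opening in mm, then dx, dy, dz in mm, then a turn about the tool's z in rad; each row is the pose to reach, as a shift and turn from the pose commanded when the call began, along the tool's axes at that moment; what a row does not reach only later rows make up. A row lasts 1/8 s, in which the tool goes at most 62.5 mm and 0.188 rad, less where a joint would pass 70% of its speed; a pose out of reach is approached as far as the arm can. The fingers move at their own pace and stop on an object; force is the grip in N (left out, the last holds). Time passes only in rows, so rows that do not move let the fingers close. The tool returns the time, the measured TCP pose, the force, the opening and the grip force at its end. only (a regular expression) keeps the lines of the reply that match it, lines (a string "A,B") keeps lines A to B, and quiet returns only ok. Input that does not fit is refused with a message, and nothing moves.
- bot.get_obs(): the state, without advancing time (a new reading comes with each control period).
- vision.snapshot(name): name is "scene" or "top"; returns the picture (384x512x3 uint8, blue, green, red); there is no depth.
- vision.get_calibration(name): a dict with "intrinsics" (3x3 intrinsics, pixels), "k1" (the pictures are not rectified: a ray, as slopes to the right and down, at radius r is drawn at 1 + k1 r^2 times it, then the intrinsics apply), "rvec" (rotation vector, rad) and "tvec" (3), from world to camera coordinates, as OpenCV has them. Camera axes: x right, y down, z forward; pixel columns grow to the right and rows downward; lengths in mm; the calibration is good to about 2 mm. A picture is of the moment at which its call begins. get_calibration takes no time and is no camera call.
- finish_job(): hands the job in; it is judged then, once.
The state is a dict: "time": time; "joint_positions": joint angles; "dq": joint speeds; "tau": joint torques, N m; "tool_pos": TCP position; "eef_rot": TCP orientation; "wrist_force": force on the tool from outside, world axes, zero at the start; "wrist_torque": the same for the moment, N m; "grip_width": finger opening in mm; "grasp_force": force on a finger pad.
Only numpy, scipy, OpenCV 4.12 (cv2) and the standard library are available. Lean on these libraries where they do the work, as an engineer would, in place of code of your own. Each camera call takes 0.05 s, during which the arm holds its last target. There are 200 camera calls.

## Working session

There is one attempt and no reset: what is moved stays moved. The work goes in short steps, Python scripts to look and compute and a tool call to move; the robot and the scene stay as the last step left them, time stands still between calls to the robot, and variables do not carry over. Pictures are saved under pics/ and viewed, at most 10 in all, crops included, and the job is handed in when it is done.

```bash
mkdir -p pics; python3 - <<'E'
from station import bot,vision
import cv2
for n in("scene","top"):
    cv2.imwrite(f"pics/{n}0.png",vision.snapshot(n)); print(n,vision.get_calibration(n))
o=bot.get_obs();print(o["tool_pos"],o["eef_rot"],o["time"],o["grip_width"])
E
```

```text
scene {'intrinsics': array([[474.19520885,   0.        , 249.71178711],
       [  0.        , 474.19520885, 196.35316155],
       [  0.        ,   0.        ,   1.        ]]), 'k1': -0.022911310309857814, 'rvec': array([ 2.36155238,  0.76335841, -0.2788024 ]), 'tvec': array([-453.76831649, -200.06827314, 1457.016007  ])}
top {'intrinsics': array([[454.88763087,   0.        , 262.78286337],
       [  0.        , 454.88763087, 191.91145163],
       [  0.        ,   0.        ,   1.        ]]), 'k1': -0.06884547149261737, 'rvec': array([ 2.17904582, -2.16810982,  0.07941145]), 'tvec': array([  23.25113113,  555.16056063, 1296.75227785])}
[ 256.10463411 -514.57935535  230.75436209] [-5.20406351e-04  9.73460154e-01  2.28855967e-01 -5.76556054e-05] 0.1 85.3131851532393
```

View pics/top0.png

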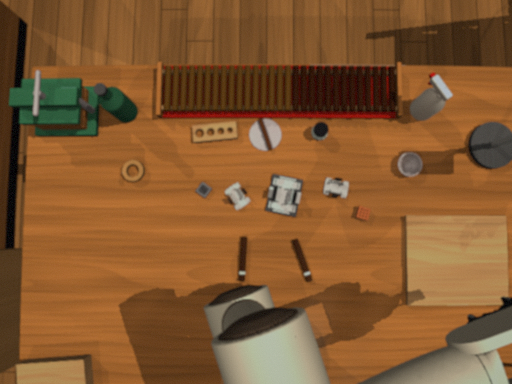

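View pics/scene0.png

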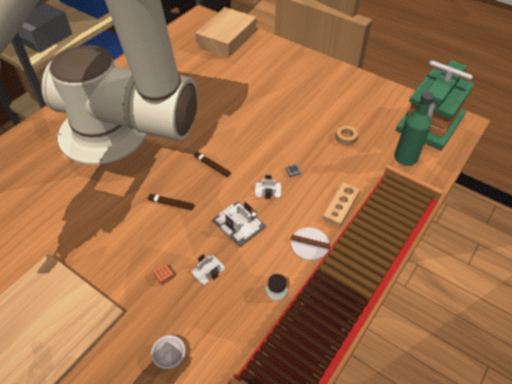

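Top view: the candidate cassettes are at (284,195), (237,195) and (336,187). The one at (284,195) is the largest and sits on a dark dock. The clay block is the red square at (361,213) and the cover the grey square at (204,189). An enlarged crop will confirm this.

```bash
python3 - <<'E'
import cv2,numpy as np
t=cv2.imread("pics/top0.png"); s=cv2.imread("pics/scene0.png")
a=cv2.resize(t[165:230,190:380],None,fx=4.2,fy=4.2,interpolation=cv2.INTER_CUBIC)
cv2.imwrite("pics/c1.png",a)
b=cv2.resize(s[150:295,140:320],None,fx=4.1,fy=4.1,interpolation=cv2.INTER_CUBIC)
cv2.imwrite("pics/c2.png",b)
E
```

```text
(no output)
```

View pics/c1.png

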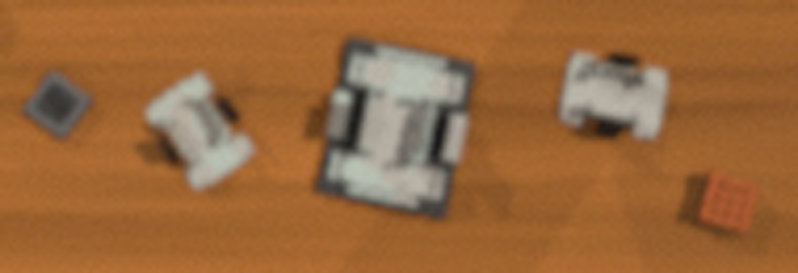

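View pics/c2.png

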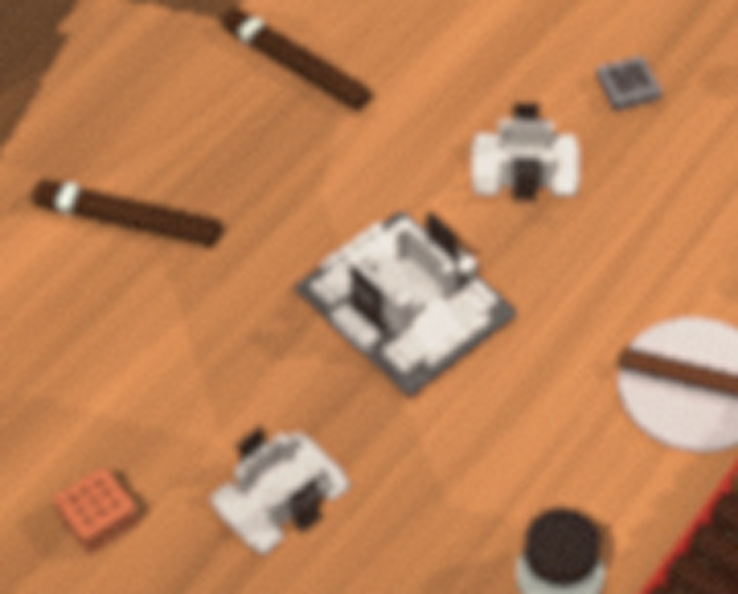

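The crops confirm it. Only the large cassette at about (284,195) stands on the steel dock with keepers, and the other two are smaller and loose. Next I measure the poses from corners picked in both views.

```bash
cat > h.py <<'E'
import numpy as np,cv2
from scipy.optimize import least_squares
from station import bot,vision
C={n:vision.get_calibration(n) for n in("top","scene")}
def proj(n,P):
    c=C[n];R=cv2.Rodrigues(c["rvec"])[0];p=np.asarray(P,float)@R.T+c["tvec"]
    s=p[:,:2]/p[:,2:];s=s*(1+c["k1"]*(s**2).sum(1,keepdims=True));K=c["intrinsics"]
    return s*[K[0,0],K[1,1]]+K[:2,2]
def rect(p,lx,ly,z):
    x,y,a=p;c,s=np.cos(a),np.sin(a)
    return np.array([[x+c*u*lx/2-s*v*ly/2,y+s*u*lx/2+c*v*ly/2,z] for u,v in((1,1),(1,-1),(-1,-1),(-1,1))])
def un(p,f,o): return (np.array(p)+.5)/f-.5+np.array(o)
def fit(obs,lx,ly,z,p0):
    # obs {cam:4 px}, any order -> nearest matching at p0
    f=lambda p:np.concatenate([np.min(np.linalg.norm(proj(n,rect(p,lx,ly,z))[:,None]-q[None],axis=2),axis=1) for n,q in obs.items()])
    r=least_squares(lambda p:f([p[0],p[1],p[2]/100]),[p0[0],p0[1],p0[2]*100]);return np.r_[r.x[:2],r.x[2]/100],f([r.x[0],r.x[1],r.x[2]/100])
def ray(n,px,z):
    g=least_squares(lambda p:(proj(n,[[p[0],p[1],z]])[0]-px),[450,0]);return g.x
E
python3 - <<'E'
from h import *
np.set_printoptions(precision=3,suppress=True)
T=lambda p:un(p,4.2,(190,165)); S=lambda p:un(p,4.1,(140,150))
D={"dock":(112,92,8,T([(349,40),(474,62),(441,217),(316,190)]),S([(297,288),(402,212),(515,312),(411,398)])),
"clay":(35,35,22,T([(709,172),(757,181),(749,233),(699,220)]),S([(55,497),(98,469),(140,511),(93,538)])),
"cover":(35,35,12,T([(54,71),(92,103),(62,138),(24,103)]),S([(598,64),(648,57),(662,93),(613,103)]))}
for k,(lx,ly,z,t,s) in D.items():
    for obs in({"top":t},{"scene":s},{"top":t,"scene":s}):
        n=list(obs)[0];q=obs[n];c=np.mean([ray(n,x,z) for x in q],axis=0)
        R=[fit(obs,lx,ly,z,[c[0],c[1],a]) for a in np.linspace(-1.5,1.5,13)]
        p,r=min(R,key=lambda v:(v[1]**2).sum());print(k,list(obs),p,"mean",c,"rms px",np.sqrt((r**2).mean()))
E
```

```text
dock ['top'] [547.963 -35.116  -0.202] mean [547.938 -35.12 ] rms px 0.7833922689675085
dock ['scene'] [552.295 -37.367  -0.202] mean [552.381 -37.435] rms px 0.8290406900818785
dock ['top', 'scene'] [550.122 -36.029  -0.202] mean [547.938 -35.12 ] rms px 1.1439840834994872
clay ['top'] [ 496.361 -264.884   -0.203] mean [ 496.361 -264.883] rms px 0.29276685088453525
clay ['scene'] [ 500.045 -264.611    1.36 ] mean [ 500.03  -264.683] rms px 1.3289416522944077
clay ['top', 'scene'] [ 498.381 -264.595   -0.207] mean [ 496.361 -264.883] rms px 1.173236834828946
cover ['top'] [562.84  200.491   0.855] mean [562.837 200.493] rms px 0.6560153323056722
cover ['scene'] [567.146 200.727  -0.719] mean [567.135 200.739] rms px 0.23441116244393786
cover ['top', 'scene'] [564.956 200.878  -0.717] mean [562.837 200.493] rms px 0.8779462430031602
```

```bash
cat > go.py <<'E'
import sys,numpy as np
from station import bot
from scipy.spatial.transform import Rotation as Ro
x,y,z,a=map(float,sys.argv[1:5]);o=bot.get_obs();q=o["eef_rot"]
R=Ro.from_quat([q[1],q[2],q[3],q[0]]).as_matrix();d=R.T@(np.array([x,y,z])-o["tool_pos"])
ya=np.arctan2(R[1,1],R[0,1]);t=-((a-ya+np.pi)%(2*np.pi)-np.pi)
print("delta",d.round(1),"turn",round(t,3),"ya",round(ya,3),"tcp",o["tool_pos"].round(1),"tilt",(R[:2,2]*1000).round(1),"t",round(o["time"],2),"w",o["grip_width"],o["grasp_force"],np.round(o["wrist_force"],1))
E
python3 go.py 498.4 -264.6 120 -0.205
```

```text
delta [ 328.3 -115.7  110.9] turn -0.904 ya -1.109 tcp [ 256.1 -514.6  230.8] tilt [-0.4  1. ] t 0.1 w 85.3131851532393 0.0 [0.4 0.2 0.5]
```

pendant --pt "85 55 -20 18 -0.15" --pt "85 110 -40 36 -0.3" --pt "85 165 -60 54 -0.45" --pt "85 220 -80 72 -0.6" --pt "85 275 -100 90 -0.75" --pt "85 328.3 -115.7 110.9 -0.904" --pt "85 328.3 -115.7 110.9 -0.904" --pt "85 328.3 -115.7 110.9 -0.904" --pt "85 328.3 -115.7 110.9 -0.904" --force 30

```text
refused: offsets: the value is not of type 'object' (schema: type "object"). Nothing was moved.
```

The error is about the shape of the input: an object with the rows under "plan". Fixing that and sending the same move.

pendant --offsets '{"plan":[[85, 55, -20, 18, -0.15], [85, 110, -40, 36, -0.3], [85, 165, -60, 54, -0.45], [85, 220, -80, 72, -0.6], [85, 275, -100, 90, -0.75], [85, 328.3, -115.7, 110.9, -0.904], [85, 328.3, -115.7, 110.9, -0.904], [85, 328.3, -115.7, 110.9, -0.904], [85, 328.3, -115.7, 110.9, -0.904]]}' --force 30

```text
time: 1.23
tool_pos: [498.1, -265.8, 120.8]
eef_rot: [0.0, 0.776, 0.63, 0.0]
wrist_force: [-1.2, -0.4, -0.3]
grip_width: 85.2
grasp_force: 0.0
```

```bash
python3 go.py 498.4 -264.6 50 -0.205
python3 - <<'E'
from h import *
for n in("top","scene"):
    t=vision.snapshot(n);p=proj(n,[[498,-265,60]])[0].astype(int);print(n,p)
    cv2.imwrite(f"pics/g_{n}.png",t)
    s=t[max(0,p[1]-50):p[1]+50,p[0]-65:p[0]+65];cv2.imwrite(f"pics/gc_{n}.png",cv2.resize(s,None,fx=4,fy=4,interpolation=2))
a=[cv2.imread(f"pics/gc_{n}.png") for n in("top","scene")]
h=min(i.shape[0] for i in a);m=np.hstack([i[:h,:] for i in a]);print(m.shape);cv2.imwrite("pics/g.png",cv2.resize(m,(800,int(800*m.shape[0]/m.shape[1]))))
E
```

```text
delta [ 1.3  0.  70.8] turn -0.002 ya -0.207 tcp [ 498.1 -265.8  120.8] tilt [ 0.4 -0.4] t 1.23 w 85.1737714579746 0.0 [-1.2 -0.4 -0.3]
top [365 211]
scene [159 263]
(400, 1040, 3)
```

pendant --offsets '{"plan":[[60, 1, 0, 30, 0], [60, 1, 0, 60, 0], [60, 1, 0, 80, 0], [60, 1, 0, 100, 0], [60, 1, 0, 112, 0], [60, 1, 0, 117, 0], [60, 1, 0, 117, 0], [60, 1, 0, 117, 0]]}'

```text
time: 2.33
tool_pos: [499.0, -264.1, 4.0]
eef_rot: [0.0, 0.776, 0.631, 0.0]
wrist_force: [0.4, -0.4, 0.1]
grip_width: 60.2
grasp_force: 0.0
```

pendant --offsets '{"plan":[[25, 0, 0, 0, 0], [25, 0, 0, 0, 0], [25, 0, 0, 0, 0], [25, 0, 0, 0, 0], [25, 0, 0, 0, 0], [25, 0, 0, 0, 0]]}' --force 30

```text
time: 3.08
tool_pos: [499.0, -264.0, 4.0]
eef_rot: [0.0, 0.776, 0.631, 0.0]
wrist_force: [-1.0, -0.1, 5.5]
grip_width: 34.3
grasp_force: 30.3
```

pendant --offsets '{"plan":[[25, 0, 0, -20, 0], [25, 0, 0, -60, 0], [25, 0, 0, -106, 0], [25, 0, 0, -106, 0]]}'

```text
time: 3.58
tool_pos: [500.1, -264.8, 113.1]
eef_rot: [0.003, 0.776, 0.631, 0.001]
wrist_force: [-0.2, 0.6, -1.1]
grip_width: 34.3
grasp_force: 29.9
```

```bash
python3 go.py 550.1 -36 110 -0.202
```

```text
delta [234.2   2.4   2.5] turn -0.003 ya -0.205 tcp [ 500.1 -264.8  113.1] tilt [ 4.8 -3.4] t 3.58 w 34.29504217604329 29.942054450511932 [-0.2  0.6 -1.1]
```

pendant --offsets '{"plan":[[25, 45, 1, 0, 0], [25, 95, 2, 0, 0], [25, 145, 2, 0, 0], [25, 195, 3, 5, 0], [25, 225, 3.6, 10, 0], [25, 233.7, 3.6, 20, 0], [25, 233.7, 3.6, 20, 0], [25, 233.7, 3.6, 20, 0], [25, 233.7, 3.6, 20, 0]]}'

```text
time: 4.7
tool_pos: [549.8, -36.8, 89.6]
eef_rot: [0.0, 0.776, 0.631, 0.0]
wrist_force: [0.0, -0.8, -0.4]
grip_width: 34.6
grasp_force: 29.9
```

```bash
python3 go.py 550.1 -36 90 -0.202
python3 - <<'E'
from h import *
np.set_printoptions(precision=1,suppress=True)
L=[]
for n,f in(("top",1),("scene",1)):
    t=vision.snapshot(n);cv2.imwrite(f"pics/p_{n}.png",t)
s=t[170:270,180:300];cv2.imwrite("pics/p.png",cv2.resize(s,None,fx=6,fy=6,interpolation=cv2.INTER_CUBIC))
E
```

```text
delta [ 0.8  0.1 -0.4] turn -0.004 ya -0.206 tcp [549.8 -36.8  89.6] tilt [ 0.3 -0.1] t 4.7 w 34.564950353183846 29.931134283542633 [ 0.  -0.8 -0.4]
```

View pics/p.png

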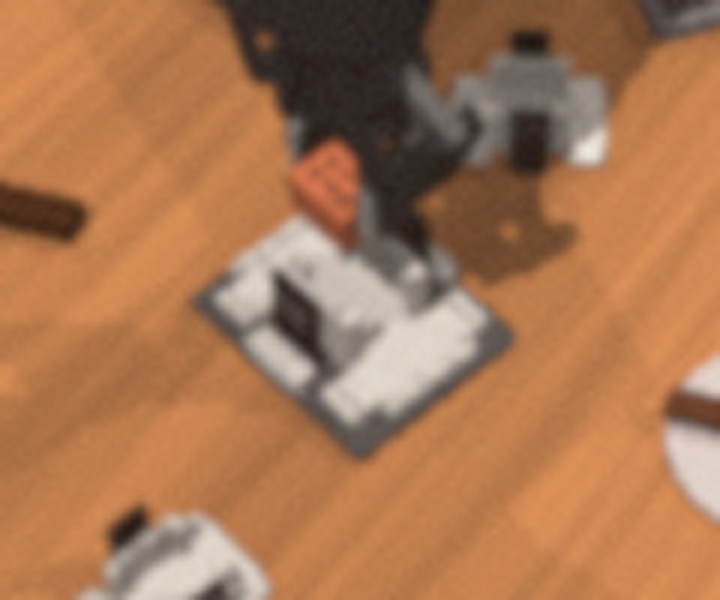

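The picture shows the block held above the pocket: its left vertex is near crop (292,180) and its lowest vertex near (350,247). I'll overlay model outlines for the block and the pocket to check the alignment.

```bash
python3 - <<'E'
from h import *
def draw(img,n,P,f,o,col):
    q=((proj(n,P)-o+.5)*f-.5).round().astype(int);cv2.polylines(img,[q.reshape(-1,1,2)],True,col,1);return q
f=8
im=[]
for n,file,o,(w,h) in(("scene","p_scene",(205,180),(50,60)),("scene","scene0",(190,185),(50,60)) ):
    t=cv2.imread(f"pics/{file}.png")[o[1]:o[1]+h,o[0]:o[0]+w]
    g=cv2.resize(t,None,fx=f,fy=f,interpolation=cv2.INTER_CUBIC)
    if file=="p_scene":
        for z in(86,108): print(draw(g,n,rect((549.8+2.2,-36.8-.9,-.205),35,35,z),f,o,(255,0,0)).tolist())
    else:
        p=(550.1+2.2,-36-.9,-.202)
        draw(g,n,rect(p,112,92,8),f,o,(255,0,0));draw(g,n,rect(p,24,68,56),f,o,(0,255,0));draw(g,n,rect(p,47,45,44),f,o,(0,0,255));draw(g,n,rect(p,39,39,14),f,o,(255,0,255))
    im.append(g)
cv2.imwrite("pics/o.png",np.hstack(im))
E
```

```text
[[345, 201], [260, 263], [184, 196], [270, 136]]
[[344, 156], [257, 218], [181, 151], [268, 91]]
```

View pics/o.png

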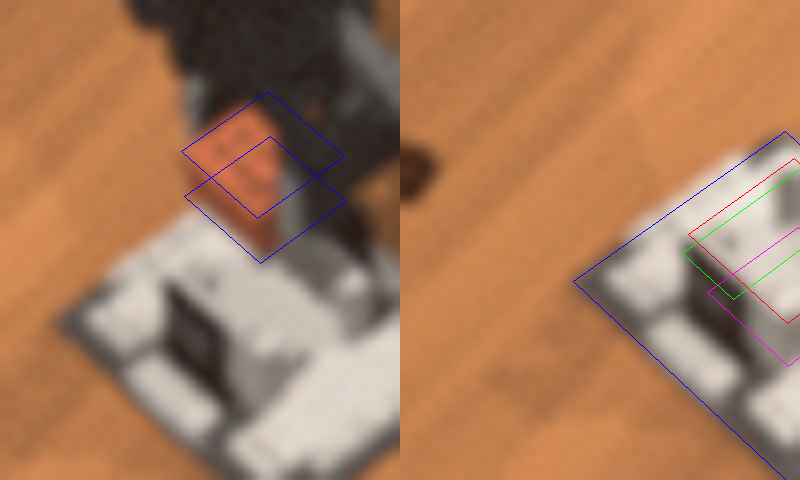

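```bash
python3 go.py 550.1 -36.4 52 -0.202
```

```text
delta [ 0.1  0.2 37.6] turn -0.004 ya -0.206 tcp [549.8 -36.5  89.6] tilt [ 0.3 -0. ] t 4.8 w 34.16333765903421 29.931251406669617 [ 0.7  0.3 -0.6]
```

pendant --offsets '{"plan":[[25, 0, 0, 15, 0], [25, 0, 0, 30, 0], [25, 0, 0, 38, 0], [25, 0, 0, 42, 0], [25, 0, 0, 46, 0], [25, 0, 0, 49, 0], [25, 0, 0, 49, 0]]}'

```text
time: 5.68
tool_pos: [549.8, -35.8, 40.4]
eef_rot: [-0.0, 0.776, 0.631, 0.0]
wrist_force: [-1.0, 0.2, -0.6]
grip_width: 34.4
grasp_force: 29.9
```

```bash
python3 go.py 550.1 -36.4 18 -0.202
```

```text
delta [-0.5  0.4 22.4] turn -0.003 ya -0.205 tcp [549.8 -35.8  40.4] tilt [0.  0.1] t 5.67 w 34.419507311592085 29.895036220550537 [-1.   0.2 -0.6]
```

No contact force at 8 mm below the wall tops, so the block has entered. I'll seat it.

pendant --offsets '{"plan":[[25, -0.4, 0, 5, 0], [25, -0.4, 0, 10, 0], [25, -0.4, 0, 15, 0], [25, -0.4, 0, 19, 0], [25, -0.4, 0, 21.5, 0], [25, -0.4, 0, 21.5, 0], [25, -0.4, 0, 21.5, 0]]}'

```text
time: 6.55
tool_pos: [549.8, -36.2, 19.0]
eef_rot: [0.0, 0.776, 0.631, 0.0]
wrist_force: [0.3, 0.2, -0.6]
grip_width: 33.9
grasp_force: 29.9
```

```bash
python3 go.py 550.1 -36.4 18 -0.202
```

```text
delta [-0.1  0.3  1. ] turn -0.003 ya -0.205 tcp [549.8 -36.2  19. ] tilt [0.1 0.1] t 6.55 w 33.89017721381534 29.933837950229645 [ 0.3  0.2 -0.6]
```

pendant --offsets '{"plan":[[25, 0, 0, 0.7, 0], [25, 0, 0, 0.7, 0], [58, 0, 0, 0.7, 0], [58, 0, 0, 0.7, 0], [58, 0, 0, 0.7, 0], [58, 0, 0, 0.7, 0], [58, 0, 0, -20, 0], [58, 0, 0, -50, 0], [58, 0, 0, -95, 0], [58, 0, 0, -95, 0], [58, 0, 0, -95, 0]]}'

```text
time: 7.92
tool_pos: [549.5, -36.2, 113.4]
eef_rot: [-0.0, 0.776, 0.631, -0.0]
wrist_force: [-0.5, 1.3, -0.7]
grip_width: 58.0
grasp_force: 0.0
```

```bash
python3 go.py 565 200.8 112 -0.717
```

```text
delta [235.2 -33.1   1.5] turn 0.512 ya -0.205 tcp [549.5 -36.2 113.4] tilt [-0.4  0.2] t 7.92 w 58.03448338040343 0.0 [-0.5  1.3 -0.7]
```

pendant --offsets '{"plan":[[55, 50, -7, 0, 0.12], [55, 100, -14, 0, 0.25], [55, 150, -21, 0, 0.38], [55, 200, -28, 0, 0.5], [55, 235, -33.1, 0, 0.512], [55, 235, -33.1, 40, 0.512], [55, 235, -33.1, 75, 0.512], [55, 235, -33.1, 95, 0.512], [55, 235, -33.1, 105, 0.512], [55, 235, -33.1, 108, 0.512], [55, 235, -33.1, 108, 0.512], [55, 235, -33.1, 108, 0.512]]}'

```text
time: 9.43
tool_pos: [565.6, 200.7, 6.7]
eef_rot: [0.0, 0.91, 0.414, 0.001]
wrist_force: [0.4, 0.6, -0.1]
grip_width: 54.8
grasp_force: 0.0
```

```bash
python3 go.py 565 200.8 2 -0.717
```

```text
delta [-0.3 -0.5  4.7] turn -0.0 ya -0.717 tcp [565.6 200.7   6.7] tilt [1.1 0.4] t 9.43 w 54.79277823861932 0.0 [ 0.4  0.6 -0.1]
```

pendant --offsets '{"plan":[[55, 0, 0, 4, 0], [55, 0, 0, 4, 0], [55, 0, 0, 4, 0], [20, 0, 0, 4, 0], [20, 0, 0, 4, 0], [20, 0, 0, 4, 0], [20, 0, 0, 4, 0], [20, 0, 0, 4, 0], [20, 0, 0, 4, 0]]}' --force 30

```text
time: 10.55
tool_pos: [565.3, 200.6, 2.2]
eef_rot: [-0.0, 0.91, 0.414, 0.0]
wrist_force: [-0.8, -0.6, 5.2]
grip_width: 34.0
grasp_force: 30.1
```

```bash
python3 go.py 565 200.8 2 -0.717
```

```text
delta [-0.1 -0.4  0.2] turn -0.0 ya -0.717 tcp [565.3 200.6   2.2] tilt [0.4 0.2] t 10.55 w 34.02060605583826 30.053452849388123 [-0.8 -0.6  5.2]
```

pendant --offsets '{"plan":[[20, 0, 0, -20, 0], [20, 0, 0, -60, 0], [20, 0, 0, -100, 0], [20, 0, 0, -108, 0], [20, 0, 0, -108, 0], [20, 0, 0, -108, 0]]}'

```text
time: 11.3
tool_pos: [564.6, 200.5, 108.4]
eef_rot: [-0.0, 0.91, 0.414, -0.001]
wrist_force: [-0.7, 0.2, -0.8]
grip_width: 33.9
grasp_force: 29.7
```

```bash
python3 go.py 549.9 -36.2 80 -0.204
```

```text
delta [-188.   144.5   28.5] turn -0.513 ya -0.717 tcp [564.6 200.5 108.4] tilt [-2.1 -0.3] t 11.3 w 33.93263118444937 29.68828797340393 [-0.7  0.2 -0.8]
```

pendant --offsets '{"plan":[[20, -40, 30, 0, -0.1], [20, -80, 60, 0, -0.22], [20, -120, 92, 0, -0.35], [20, -160, 122, 0, -0.5], [20, -188, 144.5, 5, -0.513], [20, -188, 144.5, 20, -0.513], [20, -188, 144.5, 28, -0.513], [20, -188, 144.5, 28, -0.513], [20, -188, 144.5, 28, -0.513]]}'

```text
time: 12.42
tool_pos: [550.7, -35.3, 82.1]
eef_rot: [-0.0, 0.775, 0.632, 0.0]
wrist_force: [0.1, 0.1, 0.6]
grip_width: 34.1
grasp_force: 29.7
```

```bash
python3 go.py 549.9 -36.2 50 -0.204
python3 - <<'E'
from h import *
t=vision.snapshot("scene");cv2.imwrite("pics/q_scene.png",t);f=8;o=(200,180)
g=cv2.resize(t[180:250,200:290],None,fx=f,fy=f,interpolation=cv2.INTER_CUBIC)
b=bot.get_obs()["tool_pos"]
def draw(P,col):
    q=((proj("scene",P)-o+.5)*f-.5).round().astype(int);cv2.polylines(g,[q.reshape(-1,1,2)],True,col,1)
B=np.array([2.2,-.9])
for z in(b[2]-2.2,b[2]+9.8): draw(rect((b[0]+B[0],b[1]+B[1],-.205),35,35,z),(255,0,0))
p=(550.1+2.2,-36.9,-.202)
draw(rect(p,45,45,44),(0,0,255));draw(rect(p,24,68,56),(0,255,0))
cv2.imwrite("pics/q.png",g)
E
```

```text
delta [-1.  -0.6 32.1] turn 0.001 ya -0.203 tcp [550.7 -35.3  82.1] tilt [0.1 0.1] t 12.43 w 34.07717106875652 29.70189929008484 [0.1 0.1 0.6]
```

View pics/q.png

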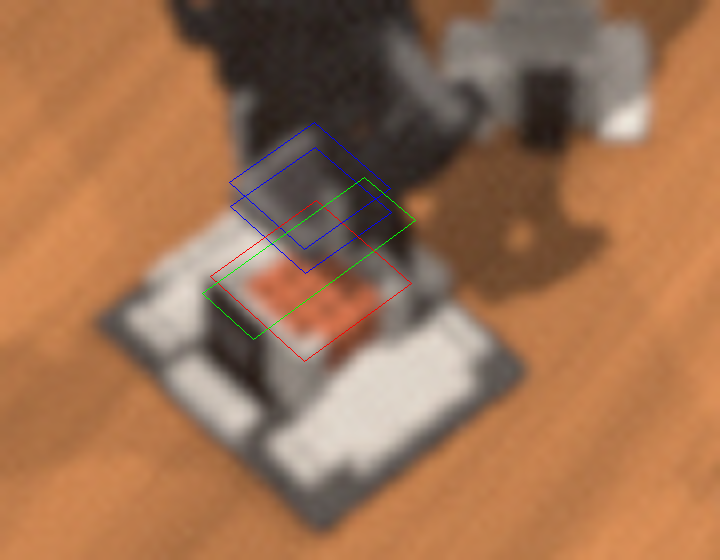

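The clay sits in the pocket (crop about (315,300)). The held cover (left vertex about (237,190)) has the same small offset from the model as the block had, so I use the same tool position.

pendant --offsets '{"plan":[[20, -0.8, -0.4, 10, 0], [20, -0.8, -0.4, 20, 0], [20, -0.8, -0.4, 26, 0], [20, -0.8, -0.4, 31, 0], [20, -0.8, -0.4, 34, 0], [20, -0.8, -0.4, 37, 0], [20, -0.8, -0.4, 39, 0], [20, -0.8, -0.4, 39, 0], [20, -0.8, -0.4, 39, 0]]}'

```text
time: 13.6
tool_pos: [550.0, -36.7, 42.9]
eef_rot: [-0.0, 0.775, 0.631, 0.0]
wrist_force: [-0.5, 0.7, -2.1]
grip_width: 34.0
grasp_force: 30.9
```

```bash
python3 go.py 549.9 -36.2 38.2 -0.204
```

```text
delta [ 0.5 -0.2  4.7] turn 0.0 ya -0.204 tcp [550.  -36.7  42.9] tilt [-0.1  0.1] t 13.6 w 33.963892680043024 30.86532175540924 [-0.5  0.7 -2.1]
```

pendant --offsets '{"plan":[[20, 0.2, 0, 1.5, 0], [20, 0.2, 0, 3, 0], [20, 0.2, 0, 4.2, 0], [20, 0.2, 0, 4.2, 0], [20, 0.2, 0, 4.2, 0]]}'

```text
time: 14.22
tool_pos: [550.0, -36.6, 38.7]
eef_rot: [-0.0, 0.775, 0.631, -0.0]
wrist_force: [-0.8, 0.6, -1.1]
grip_width: 34.1
grasp_force: 30.9
```

```bash
python3 go.py 549.9 -36.2 38.2 -0.204
```

```text
delta [ 0.3 -0.2  0.5] turn -0.0 ya -0.204 tcp [550.  -36.6  38.7] tilt [-0.1  0.1] t 14.22 w 34.1436798317149 30.8935546875 [-0.8  0.6 -1.1]
```

pendant --offsets '{"plan":[[20, 0, 0, 0.6, 0], [20, 0, 0, 0.6, 0], [58, 0, 0, 0.6, 0], [58, 0, 0, 0.6, 0], [58, 0, 0, 0.6, 0], [58, 0, 0, 0.6, 0], [58, 0, 0, -20, 0], [58, 0, 0, -50, 0], [58, 0, 0, -91, 0], [58, 0, 0, -91, 0], [58, 0, 0, -91, 0]]}'

```text
time: 15.6
tool_pos: [549.8, -36.5, 129.2]
eef_rot: [-0.0, 0.775, 0.631, -0.0]
wrist_force: [0.4, 0.2, -0.7]
grip_width: 58.3
grasp_force: 0.0
```

```bash
python3 go.py 550 -36.3 130 1.368
python3 - <<'E'
from h import *
t=vision.snapshot("scene");cv2.imwrite("pics/r_scene.png",t);f=8;o=(200,180)
g=cv2.resize(t[190:250,205:275],None,fx=10,fy=10,interpolation=cv2.INTER_CUBIC)
cv2.imwrite("pics/r.png",g)
E
```

```text
delta [ 0.3  0.1 -0.8] turn -1.572 ya -0.204 tcp [549.8 -36.5 129.2] tilt [-0.4  0.1] t 15.6 w 58.26235198082235 0.0 [ 0.4  0.2 -0.7]
```

View pics/r.png

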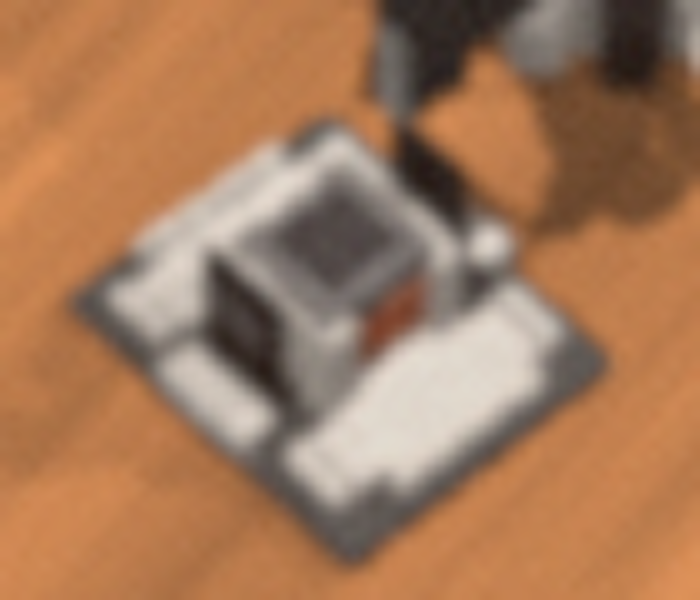

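The cover is seated squarely (crop centre about (330,235)), with the clay visible below it through the open end at (395,310). Next is the pinch.

pendant --offsets '{"plan":[[85, 0, 0, 0, -0.18], [85, 0, 0, 0, -0.36], [85, 0, 0, 0, -0.54], [85, 0, 0, 0, -0.72], [85, 0, 0, 0, -0.9], [85, 0, 0, 0, -1.08], [85, 0, 0, 0, -1.26], [85, 0, 0, 0, -1.44], [85, 0, 0, 0, -1.572], [85, 0, 0, 0, -1.572], [85, 0, 0, 0, -1.572], [85, 0, 0, 0, -1.572]]}'

```text
time: 17.15
tool_pos: [550.0, -36.6, 129.5]
eef_rot: [-0.0, 0.102, 0.995, 0.0]
wrist_force: [-0.1, 0.6, 0.4]
grip_width: 85.0
grasp_force: 0.0
```

```bash
python3 go.py 550 -36.3 23 1.368
```

```text
delta [ -0.    0.3 106.5] turn -0.002 ya 1.366 tcp [550.  -36.6 129.5] tilt [-0.4  0.2] t 17.15 w 84.96359470911668 0.0 [-0.1  0.6  0.4]
```

pendant --offsets '{"plan":[[85, 0, 0, 30, 0], [85, 0, 0, 55, 0], [85, 0, 0, 75, 0], [85, 0, 0, 90, 0], [85, 0, 0, 100, 0], [85, 0, 0, 106, 0], [85, 0, 0, 106, 0], [85, 0, 0, 106, 0]]}'

```text
time: 18.15
tool_pos: [550.4, -36.6, 24.2]
eef_rot: [0.0, 0.101, 0.995, 0.0]
wrist_force: [0.3, -1.4, 0.7]
grip_width: 84.7
grasp_force: 0.0
```

```bash
python3 go.py 550 -36.3 23 1.368
```

```text
delta [0.4 0.2 1.2] turn -0.0 ya 1.368 tcp [550.4 -36.6  24.2] tilt [ 0.8 -0.1] t 18.15 w 84.70785503711203 0.0 [ 0.3 -1.4  0.7]
```

pendant --offsets '{"plan":[[50, 0, 0, 0, 0], [50, 0, 0, 0, 0], [50, 0, 0, 0, 0], [50, 0, 0, 0, 0], [50, 0, 0, 0, 0], [50, 0, 0, 0, 0]]}' --force 30

```text
time: 18.9
tool_pos: [550.5, -36.4, 24.6]
eef_rot: [0.001, 0.101, 0.995, 0.0]
wrist_force: [-2.3, 3.2, 9.5]
grip_width: 53.6
grasp_force: 30.5
```

```bash
python3 go.py 550 -36.3 23 1.368
```

```text
delta [0.5 0.  1.6] turn 0.0 ya 1.368 tcp [550.5 -36.4  24.6] tilt [1.2 0.2] t 18.9 w 53.64673436567945 30.500857830047607 [-2.3  3.2  9.5]
```

pendant --offsets '{"plan":[[50, 0, 0, 0, 0], [50, 0, 0, 0, 0], [50, 0, 0, 0, 0]]}' --force 40

```text
time: 19.27
tool_pos: [550.5, -36.4, 24.7]
eef_rot: [0.001, 0.101, 0.995, 0.0]
wrist_force: [-3.4, 2.7, 12.3]
grip_width: 53.3
grasp_force: 40.0
```

```bash
python3 go.py 550 -36.3 23 1.368
python3 - <<'E'
from h import *
t=vision.snapshot("scene")
cv2.imwrite("pics/s.png",cv2.resize(t[180:250,195:285],None,fx=8,fy=8,interpolation=cv2.INTER_CUBIC))
E
```

```text
delta [0.5 0.  1.7] turn 0.0 ya 1.368 tcp [550.5 -36.4  24.7] tilt [1.3 0.2] t 19.27 w 53.30864264065816 40.04679322242737 [-3.4  2.7 12.3]
```

View pics/s.png

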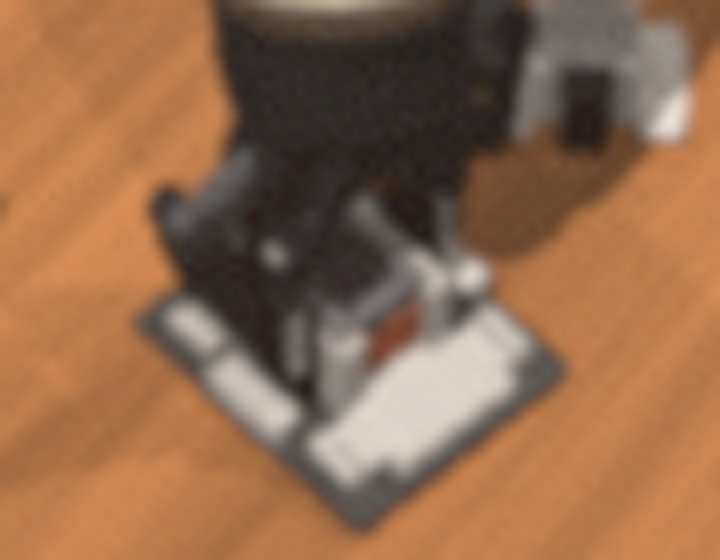

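The fingers are outside both catches (near finger about (245,330), far finger about (450,240)) and the cover is undisturbed. I'll lift slowly at first and check the force.

pendant --offsets '{"plan":[[50, 0, 0, -2, 0], [50, 0, 0, -5, 0], [50, 0, 0, -8, 0], [50, 0, 0, -12, 0], [50, 0, 0, -12, 0]]}' --force 40

```text
time: 19.95
tool_pos: [550.2, -36.6, 36.1]
eef_rot: [0.0, 0.101, 0.995, 0.0]
wrist_force: [-0.9, 0.9, -2.1]
grip_width: 52.8
grasp_force: 43.0
```

```bash
python3 go.py 550.4 -36.6 115.7 1.368
```

```text
delta [ -0.2   0.1 -79.6] turn 0.0 ya 1.368 tcp [550.2 -36.6  36.1] tilt [ 0.5 -0. ] t 19.95 w 52.80923139988878 42.96858251094818 [-0.9  0.9 -2.1]
```

pendant --offsets '{"plan":[[50, 0, 0, -10, 0], [50, 0, 0, -25, 0], [50, 0, 0, -42, 0], [50, 0, 0, -58, 0], [50, 0, 0, -70, 0], [50, 0, 0, -77, 0], [50, 0, 0, -80, 0], [50, 0, 0, -80, 0], [50, 0, 0, -80, 0], [50, 0, 0, -80, 0], [50, 0, 0, -80, 0]]}' --force 40

```text
time: 21.32
tool_pos: [550.0, -36.6, 115.5]
eef_rot: [-0.0, 0.101, 0.995, 0.0]
wrist_force: [1.0, -0.5, -2.4]
grip_width: 53.2
grasp_force: 43.0
```

```bash
python3 go.py 550.4 -36.6 115.7 1.368
python3 - <<'E'
from h import *
t=vision.snapshot("scene")
a=cv2.resize(t[140:250,180:310],None,fx=5,fy=5,interpolation=cv2.INTER_CUBIC)
p=lambda P:((proj("scene",P)-(180,140)+.5)*5).round().astype(int).reshape(-1,1,2)
cv2.polylines(a,[p(rect((552.3,-36.9,-.202),92,64,100))],True,(255,0,0),1)
cv2.imwrite("pics/f.png",a)
E
```

```text
delta [-0.4  0.  -0.2] turn 0.0 ya 1.368 tcp [550.  -36.6 115.5] tilt [-0.3  0.2] t 21.32 w 53.21823053757454 42.96928882598877 [ 1.  -0.5 -2.4]
```

View pics/f.png

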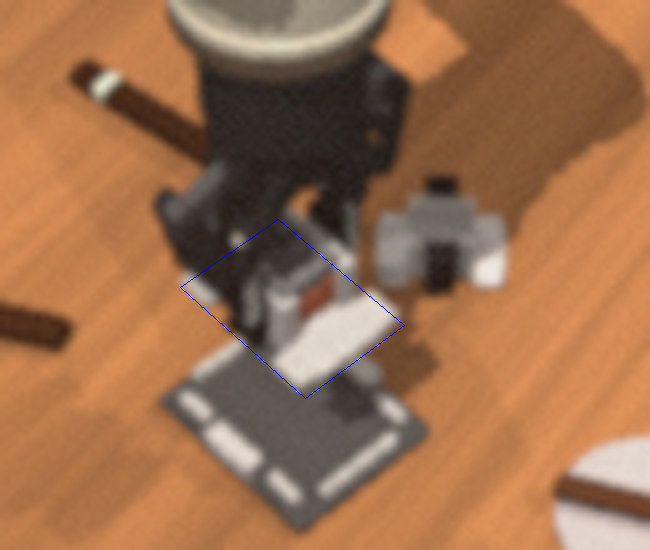

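The cassette hangs level at the predicted 100 mm outline, clay and cover are inside, and the dock is empty below. I'm handing it in.

pendant --offsets '{"plan":[[50, 0, 0, 0, 0], [50, 0, 0, 0, 0], [50, 0, 0, 0, 0], [50, 0, 0, 0, 0]]}' --force 40

```text
time: 21.88
tool_pos: [550.1, -36.6, 115.7]
eef_rot: [0.0, 0.101, 0.995, 0.0]
wrist_force: [-0.8, 0.3, -3.5]
grip_width: 53.1
grasp_force: 43.0
```

```bash
python3 -c "
from station import finish_job;print(finish_job())"
```

```text
the job is handed in; nothing more can be done
None
```

The job is handed in at about 22 s: the clay block and cover are seated in the cassette, which is held level with its catches squeezed and its underside about 100 mm above the bench; nothing else was touched on purpose, though I took no final check picture of the whole bench.

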